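Find the stamped parts bin and push it into the dispatch lane

ROBOT

A 6-joint arm with a two-finger parallel gripper is mounted at the origin on the work surface. World frame = base frame: x ahead of the robot, y to its left, z up, the work surface at z = 0. Lengths are in mm, angles in degrees, forces in N, time in s.
With the tool pointing down it reaches from about 300 to 850 mm from the base axis. Payload 4.2 kg.
Tool frame: the origin (TCP) lies at the very end of the fingers, on their centre line; the grasp point (between the pads) lies 19 mm behind it; z points along the fingers, x is the direction in which the jaws open and shut, and the axes are right-handed (so a half turn about z gives the same grasp; the last joint's range is limited). The gripper opens to 91 mm and grips with 3 to 60 N. Pads are 32 mm wide; open, the fingers measure 118 mm over their backs; the gripper's body (76 mm by 178 mm) begins 60 mm behind the grasp point.
Start: joints at [-66.807, 18.312, 89.639, -0, 72.044, -1.146], TCP at [236.985, -523.91, 213.976] pointing down, gripper open.
Joint ranges: [-177.97, 177.97], [-48.28, 115.42], [12.27, 149.76], [-77.06, 257.06], [2.81, 150.46], [-146.56, 146.56]. Speed limits (degrees/s): [147.25, 147.25, 180, 180, 180, 180].

INTERFACE

Orientations are given as [roll, pitch, yaw] about the fixed x, y, z axes, in that order (R = Rz(yaw) Ry(pitch) Rx(roll)).
In Python, from workcell import env gives the robot as it stands.
- The arm moves only by the tool servo_tool, never from a script. Its argument "plan" is a list of rows, each a list of 3 entries, a list of its own where there are three numbers: the turn, a rotation vector about the tool's x, y, z in degrees, then the shift along the tool's x, y, z in mm, then the finger opening in mm, from 0 to 91.2. In form: [[[ax, ay, az], [dx, dy, dz], claw], ...]. A call has exactly 10 rows; each row shifts and turns the pose as measured when the row begins, along the tool's axes as they then stand; what a row does not reach is not made up. A row lasts 1/8 s, in which the tool goes at most 62.5 mm and 10.7 degrees, less where a joint would pass 70% of its speed; a pose out of reach is approached as far as the arm can. A call with a gripper value outside its range is refused whole. The fingers move at their own pace and stop on an object; "squeeze" is the grip in N (left out, the last holds). Time passes only in rows, so rows that do not move let the fingers close, or fill a call up. It gives the time, the measured TCP pose, the force and the opening at its end, in the units of the state.
- env.state(): the state, without advancing time (a new reading comes with each control period).
- env.grab_frame(name): name is "side" or "top"; returns a dict with "pixels" (384x512x3 uint8, red, green, blue), "intrinsics" (3x3 intrinsics, pixels), "distortion" ([k1, k2, p1, p2, k3] as OpenCV has them; the pictures are not rectified), "eye" and "attitude" of the camera in the world. Camera axes: x right, y up, looking along -z (the intrinsics and any distortion apply to the point x, -y, -z); pixel columns grow to the right and rows downward; lengths in mm; the calibration is good to about 2 mm. A picture is of the moment at which its call begins. There is no depth.
- env.job_done(): hands the job in, once; it reports no verdict.
The state is a dict: "time_s": time; "qpos": joint angles; "qvel": joint speeds; "effort": joint torques, N m; "ee_pos": TCP position; "ee_rot": TCP orientation; "force": force on the tool from outside, world axes, zero at the start; "torque": the same for the moment, N m; "gripper_width": finger opening in mm.
Only numpy, scipy, OpenCV 4.12 (cv2) and the standard library are available. Lean on these libraries where they do the work, as an engineer would, in place of code of your own. Each camera call takes 0.05 s, during which the arm holds its last target.

TASK

Using only your fingertips, tip each of the two grey parts bins over towards the robot, so that each lies on its side with its underside facing away from the robot, and see which one has the orange stamp underneath. Then push the stamped bin, still lying on its side, into the yellow-taped dispatch lane until it is wholly between the two stripes, and leave the plain bin lying outside the lane. Do not lift or carry the bins, and leave everything else on the bench where it is.

Things in the scene. Friction and masses are not known exactly. Their poses are not given: they have to be found in the camera images.
- bin_p: Empty grey open bin, blue rim, 80 mm deep (x), 110 wide (y), 140 high (z), walls 4, 0.28-0.56 kg; both look alike. Origin: centre of the underside; x points away from the robot (yaw within 0.25), z to the mouth. Pushed at the top of its far wall it pivots on its near bottom edge, falls from about 35 deg onto its near wall: then x is up, z towards the robot, 80 high, underside upright, facing away. Pushed low it slides.
- bin_q: Empty grey open bin, blue rim, 80 mm deep (x), 110 wide (y), 140 high (z), walls 4, 0.28-0.56 kg; both look alike. Origin: centre of the underside; x points away from the robot (yaw within 0.25), z to the mouth. Pushed at the top of its far wall it pivots on its near bottom edge, falls from about 35 deg onto its near wall: then x is up, z towards the robot, 80 high, underside upright, facing away. Pushed low it slides.
- stamp (a point): Centre of the orange stamp (a block of orange, 62 x 92 mm, with a grey dot 28 mm across in it), in the middle of the underside of one of the bins. It cannot be seen while that bin stands; the other bin's underside is plain grey.
- bin_p_edge (a point): Middle of the near bottom edge of bin_p (on the side facing the robot): the edge it pivots on, which stays down on the bench whether the bin stands, tips, lies or slides.
- bin_q_edge (a point): Middle of the near bottom edge of bin_q (on the side facing the robot): the edge it pivots on, which stays down on the bench whether the bin stands, tips, lies or slides.
- lane: The dispatch lane: two stripes of yellow tape, 440 mm long and 20 mm wide, flat on the bench, running away from the robot, with small yellow arrow heads between them. 190 mm clear between the stripes' inner edges. Origin: centre of the lane on the bench; x along the lane, away from the robot; y across it, to the left.
- corner0 (a point): Corner of the stamped bin's near wall, outer face: +y side of the bin, underside end. When the bin lies on that wall these four corners are its footprint.
- corner1 (a point): Corner of the stamped bin's near wall, outer face: -y side of the bin, underside end. When the bin lies on that wall these four corners are its footprint.
- corner2 (a point): Corner of the stamped bin's near wall, outer face: +y side of the bin, mouth end. When the bin lies on that wall these four corners are its footprint.
- corner3 (a point): Corner of the stamped bin's near wall, outer face: -y side of the bin, mouth end. When the bin lies on that wall these four corners are its footprint.
- bucket: Small steel bucket, 96 mm across, 95 mm high. Not part of the job. Origin: on its underside, at its middle.
- camera: Black camera, 125 mm wide, 98 mm high, lens towards the robot. Not part of the job. Origin: on its underside, at its middle.
- tape: Orange roll of tape lying flat, 80 mm across, 24 mm high. Not part of the job. Origin: on its underside, at its middle.
- driver: Screwdriver with a blue handle, lying. Not part of the job. Origin: on its underside.
- wrench: Steel spanner, lying. Not part of the job. Origin: on its underside.
- jar: Jar, 60 mm across, 85 mm high. Not part of the job. Origin: on its underside, at its middle.
- spool: Green spool standing on end, 64 mm across, 50 mm high. Not part of the job. Origin: on its underside, at its middle.

How it is judged:
By the outcome, as a careful person would: the job done as asked, in the order asked, and still so for the second after the job is handed in, with the robot touching nothing.
It also fails if it takes over 58 s, if anything falls off the work surface, if the arm or the gripper's body presses on something with over 40 N, if the wrist force passes 120 N, or if a joint passes its speed limit or range.

## Working session

There is one attempt and no reset: what is moved stays moved. The work goes in short steps, Python scripts to look and compute and a tool call to move; the robot and the scene stay as the last step left them, time stands still between calls to the robot, and variables do not carry over. Pictures are saved under pics/ and viewed, and the job is handed in when it is done.

Besides the shell and the picture viewer there is one more tool, called after "Call:" as a command line: name --argument value ..., lists and objects as JSON in quotes. servo_tool: Moves the arm, as the interface text tells. Its arguments: {"type":"object","properties":{"plan":{"type":"array"},"squeeze":{"type":"number"}},"required":["plan"]}

```bash
mkdir -p pics; ls; cat > h.py <<'E'
import numpy as np,cv2
from workcell import env
def grab(name,fn):
    f=env.grab_frame(name); cv2.imwrite('pics/'+fn,f['pixels'][:,:,::-1]); np.save('pics/'+name+'.npy',f,allow_pickle=True); return f
def ld(name): return np.load('pics/'+name+'.npy',allow_pickle=True).item()
def Rm(f):
    a=np.array(f['attitude'],float)
    if a.shape==(3,3): return a
    from scipy.spatial.transform import Rotation as R
    return R.from_euler('xyz',a,degrees=True).as_matrix() if a.size==3 else None
def ray(f,uv):
    p=cv2.undistortPoints(np.array(uv,float).reshape(-1,1,2),np.array(f['intrinsics']),np.array(f['distortion'],float)).reshape(-1,2)
    d=np.c_[p[:,0],-p[:,1],-np.ones(len(p))]
    return np.array(f['eye'],float),d@Rm(f).T
def onz(f,uv,z=0):
    e,d=ray(f,uv); return e+d*((z-e[2])/d[:,2])[:,None]
def proj(f,P):
    c=(np.atleast_2d(P)-np.array(f['eye']))@Rm(f); c=c*[1,-1,-1]
    return cv2.projectPoints(c,np.zeros(3),np.zeros(3),np.array(f['intrinsics']),np.array(f['distortion'],float))[0].reshape(-1,2)
def tri(f,u,g,v):
    e,d=ray(f,[u]);E,D=ray(g,[v]); d=d[0]/np.linalg.norm(d[0]);D=D[0]/np.linalg.norm(D[0])
    s=np.linalg.lstsq(np.c_[d,-D],E-e,rcond=None)[0]; a=e+d*s[0];b=E+D*s[1]; return (a+b)/2,np.linalg.norm(a-b)
E
python3 - <<'E'
from h import *
for n in('side','top'):
    f=grab(n,n+'0.png');print(n,f['intrinsics'],f['distortion'],f['eye'],f['attitude'])
print(env.state())
E
```

```text
pics
side [[368.2060203    0.         252.86035269]
 [  0.         368.2060203  190.63418521]
 [  0.           0.           1.        ]] [-0.02723295  0.          0.          0.          0.        ] [-24.60217225 759.92357248 825.17976109] [  52.35160604    0.66697176 -143.3144387 ]
top [[349.34644192   0.         259.38106055]
 [  0.         349.34644192 189.4574333 ]
 [  0.           0.           1.        ]] [-0.0321694  0.         0.         0.         0.       ] [ 468.21914966   23.75625956 1300.20245426] [ 4.50092364e+00 -1.61383375e-02 -9.15603853e+01]
{'time_s': 0.1, 'qpos': array([-6.68060082e+01,  1.83455411e+01,  8.96999956e+01,  1.26885751e-04,
        7.20420869e+01, -1.14629836e+00]), 'qvel': array([-0.0300254 , -0.14286322, -0.18299243, -0.01903757,  0.03720415,
        0.03413224]), 'effort': array([ 2.74403565e-04, -4.13331521e+01, -2.32509989e+01,  7.28624873e-02,
        4.22004447e-02, -4.47728485e-05]), 'ee_pos': array([ 236.8101089 , -523.47837204,  213.22484464]), 'ee_rot': array([-1.79998126e+02,  8.76036694e-02, -6.56597476e+01]), 'force': array([-0.48975699,  0.03976493, -0.45062538]), 'torque': array([ 0.00126094, -0.01188702, -0.02492055]), 'gripper_width': 91.16583661986095}
```

View pics/top0.png

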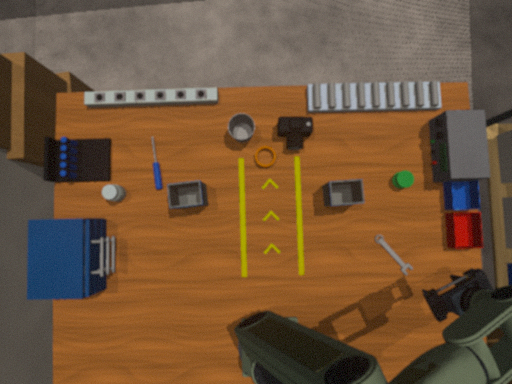

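View pics/side0.png

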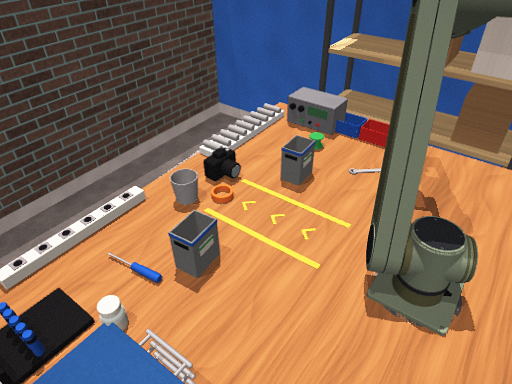

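```bash
python3 - <<'E'
from h import *
t=ld('top');s=ld('side')
im=t['pixels'];
cv2.imwrite('pics/t0z.png',cv2.resize(im[110:290,90:430],None,fx=2.35,fy=2.35,interpolation=cv2.INTER_CUBIC)[:,:,::-1])
im=s['pixels'];cv2.imwrite('pics/s0z.png',cv2.resize(im[120:300,150:380],None,fx=3.3,fy=3.3,interpolation=cv2.INTER_CUBIC)[:,:,::-1])
hsv=cv2.cvtColor(t['pixels'],cv2.COLOR_RGB2HSV)
m=cv2.inRange(hsv,(24,150,120),(34,255,255))
n,l,st,c=cv2.connectedComponentsWithStats(m)
for i in range(1,n):
    if st[i,4]>30:
        cn=cv2.findContours((l==i).astype('uint8'),0,1)[0][0]
        b=cv2.boxPoints(cv2.minAreaRect(cn)); print(st[i],onz(t,b).round().tolist())
m=cv2.inRange(hsv,(105,90,60),(125,255,255))
n,l,st,c=cv2.connectedComponentsWithStats(m)
for i in range(1,n):
    if st[i,4]>20: print('blue',st[i],c[i])
E
```

```text
[294 156  10 119 668] [[693.0, -111.0, 0.0], [693.0, -134.0, 0.0], [255.0, -136.0, 0.0], [255.0, -114.0, 0.0]]
[238 158   9 119 677] [[691.0, 99.0, 0.0], [691.0, 77.0, 0.0], [253.0, 75.0, 0.0], [253.0, 96.0, 0.0]]
[262 179  16  10  66] [[608.0, 12.0, 0.0], [610.0, -44.0, 0.0], [578.0, -46.0, 0.0], [575.0, 11.0, 0.0]]
[263 211  16  10  70] [[490.0, 9.0, 0.0], [488.0, -46.0, 0.0], [455.0, -45.0, 0.0], [457.0, 10.0, 0.0]]
[264 244  16  10  70] [[366.0, 11.0, 0.0], [369.0, -44.0, 0.0], [337.0, -46.0, 0.0], [335.0, 10.0, 0.0]]
blue [ 60 137   7   6  33] [ 63.21212121 139.78787879]
blue [ 60 144   7  16  88] [ 62.98863636 151.57954545]
blue [ 59 161   8  16  95] [ 62.57894737 168.47368421]
blue [154 163   8  26 142] [157.11267606 175.78169014]
blue [451 181  21  29 530] [460.5245283  195.33584906]
blue [474 183   7  26  56] [478.    195.875]
blue [  27  219   64   81 4600] [ 58.33630435 258.35826087]
```

View pics/t0z.png

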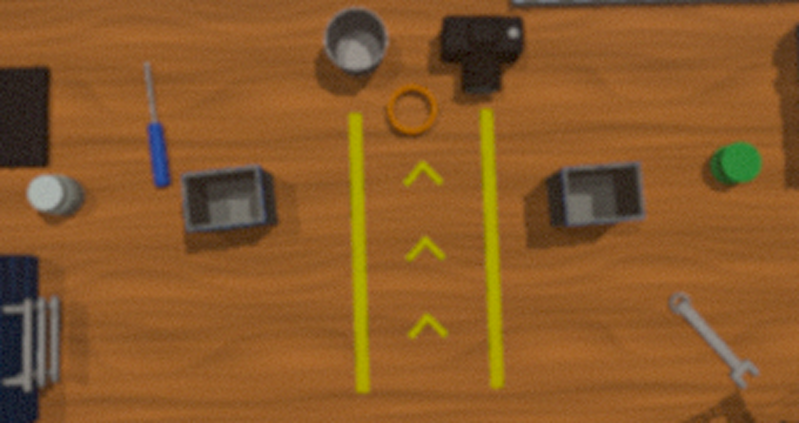

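View pics/s0z.png

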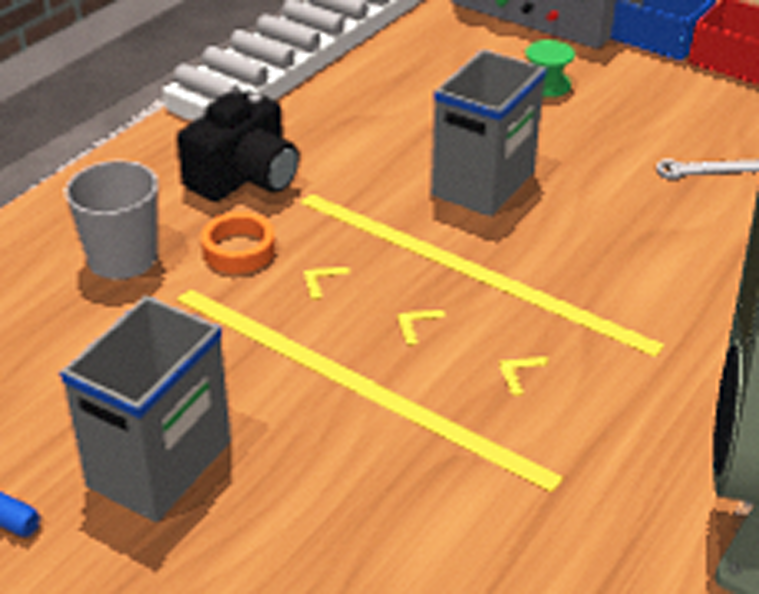

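```bash
python3 - <<'E'
from h import *
t=ld('top');s=ld('side')
for nm,c,sp in (('q-left',[(183,176),(264,168),(270,221),(189,231)],None),('right',[(560,170),(640,164),(644,217),(567,226)],None)):
    uv=np.array(c)/2.35+[90,110]; P=onz(t,uv,140); print(nm,P.round().tolist(),P.mean(0).round(), np.linalg.norm(P-np.roll(P,-1,0),axis=1).round())
# side rims: left bin: far-left(?)
S=lambda u,v:(150+u/3.3,120+v/3.3)
T=lambda u,v:(90+u/2.35,110+v/2.35)
# left bin: side corners (147,299) far-right ; (222,330) near-right ; (137,413) near-left ; (62,375) far-left
print('L')
for a,b in (((147,299),(264,168)),((222,332),(270,221)),((137,415),(189,231)),((62,376),(183,176))): print(tri(s,S(*a),t,T(*b)))
print('R')
for a,b in (((484,51),(640,164)),((546,67),(644,217)),((498,119),(567,226)),((433,92),(560,170))): print(tri(s,S(*a),t,T(*b)))
print('bottom near-left etc', onz(s,[S(155,518),S(83,484),S(228,455)]).round().tolist(), onz(s,[S(489,213),S(432,193),S(540,170)]).round().tolist())
E
```

```text
q-left [[583.0, 326.0, 140.0], [591.0, 211.0, 140.0], [516.0, 203.0, 140.0], [505.0, 318.0, 140.0]] [549. 265. 140.] [116.  76. 116.  79.]
right [[577.0, -210.0, 140.0], [583.0, -325.0, 140.0], [507.0, -326.0, 140.0], [497.0, -216.0, 140.0]] [ 541. -269.  140.] [115.  76. 110.  80.]
L
(array([595.93103072, 215.23463499, 130.64358009]), np.float64(9.235443267862891))
(array([518.61782833, 207.05446284, 127.26455856]), np.float64(5.759590874316291))
(array([506.95063593, 322.39271237, 130.35810045]), np.float64(4.991981084630144))
(array([585.17398306, 329.27685105, 133.39535525]), np.float64(3.739874243207404))
R
(array([ 584.24797357, -324.87346859,  136.19798912]), np.float64(3.044542176321952))
(array([ 506.76587142, -326.51830474,  140.24064896]), np.float64(0.47556461166881825))
(array([ 499.72030723, -216.98075921,  130.59042712]), np.float64(5.149754742417863))
(array([ 578.44165928, -208.94966035,  140.13054468]), np.float64(3.28275559401482))
bottom near-left etc [[512.0, 320.0, 0.0], [589.0, 331.0, 0.0], [508.0, 229.0, 0.0]] [[507.0, -221.0, 0.0], [581.0, -216.0, 0.0], [502.0, -330.0, 0.0]]
```

```bash
cat > plan.py <<'E'
import numpy as np,sys,json
# usage: plan(waypoints [(x,y,z,yaw,nrows)], claw) from current state
from h import *
def plan(wps,claw=None):
    s=env.state(); p=np.array(s['ee_pos']);yaw=s['ee_rot'][2];rows=[]
    print('t',round(s['time_s'],2),'at',p.round(1),np.round(s['ee_rot'],1),'F',np.round(s['force'],1),'w',round(s['gripper_width'],1))
    for x,y,z,w,n in wps:
        q=np.array([x,y,z],float);dy=(w-yaw+180)%360-180
        for i in range(n):
            d=(q-p)/(n-i); r=dy/n
            c,s_=np.cos(np.radians(yaw)),np.sin(np.radians(yaw))
            t=[d[0]*c+d[1]*s_, d[0]*s_-d[1]*c, -d[2]]
            rows.append([[0,0,round(-r,1)],[round(v) for v in t],claw])
            yaw+=r; p=p+d
    print(len(rows),json.dumps(rows))
E
python3 - <<'E'
from plan import *
plan([(617,-263,205,-85,8),(617,-263,122,-85,2)],60)
t=ld('top')
for n,u,v,z in (('spool',736,163,50),('driverlow',162,187,10),('jar',52,195,85),('wr',680,300,5)): print(n,onz(t,[(90+u/2.35,110+v/2.35)],z).round())
E
```

```text
t 0.1 at [ 236.8 -523.5  213.2] [-1.80e+02  1.00e-01 -6.57e+01] F [-0.5  0.  -0.5] w 91.2
10 [[[0, 0, 2.4], [-10, -57, 1], 60], [[0, 0, 2.4], [-12, -56, 1], 60], [[0, 0, 2.4], [-15, -56, 1], 60], [[0, 0, 2.4], [-17, -55, 1], 60], [[0, 0, 2.4], [-19, -54, 1], 60], [[0, 0, 2.4], [-22, -53, 1], 60], [[0, 0, 2.4], [-24, -52, 1], 60], [[0, 0, 2.4], [-26, -51, 1], 60], [[0, 0, -0.0], [0, 0, 42], 60], [[0, 0, -0.0], [0, 0, 42], 60]]
spool [[ 589. -500.   50.]]
driverlow [[579. 394.  10.]]
jar [[566. 537.  85.]]
wr [[ 379. -418.    5.]]
```

Call:
servo_tool --plan '[[[0,0,2.4],[-10,-57,1],60],[[0,0,2.4],[-12,-56,1],60],[[0,0,2.4],[-15,-56,1],60],[[0,0,2.4],[-17,-55,1],60],[[0,0,2.4],[-19,-54,1],60],[[0,0,2.4],[-22,-53,1],60],[[0,0,2.4],[-24,-52,1],60],[[0,0,2.4],[-26,-51,1],60],[[0,0,0],[0,0,0],60],[[0,0,0],[0,0,0],60]]'

```text
time_s: 1.35
ee_pos: [627.2, -258.1, 198.5]
ee_rot: [179.5, 0.3, -85.7]
force: [-0.1, 0.5, 0.9]
gripper_width: 60.1
```

```bash
python3 - <<'E'
from plan import *
plan([(617,-263,120,-85,3),(608,-263,120,-85,1),(485,-274,125,-85,6)],60)
E
```

```text
t 1.35 at [ 627.2 -258.1  198.5] [179.5   0.3 -85.7] F [-0.1  0.5  0.9] w 60.1
10 [[[0, 0, -0.2], [1, 4, 26], 60], [[0, 0, -0.2], [1, 4, 26], 60], [[0, 0, -0.2], [1, 4, 26], 60], [[0, 0, -0.0], [-1, 9, 0], 60], [[0, 0, -0.0], [0, 21, -1], 60], [[0, 0, -0.0], [0, 21, -1], 60], [[0, 0, -0.0], [0, 21, -1], 60], [[0, 0, -0.0], [0, 21, -1], 60], [[0, 0, -0.0], [0, 21, -1], 60], [[0, 0, -0.0], [0, 21, -1], 60]]
```

Call:
servo_tool --plan '[[[0,0,0],[2,3,26],60],[[0,0,0],[2,3,26],60],[[0,0,0],[1,3,22],60],[[0,0,0],[0,10,0],60],[[0,0,0],[0,20,0],60],[[0,0,0],[0,20,-1],60],[[0,0,0],[0,20,-1],60],[[0,0,0],[0,20,-2],60],[[0,0,0],[0,20,-2],60],[[0,0,0],[0,20,-2],60]]'

```text
time_s: 2.6
ee_pos: [479.0, -282.1, 142.4]
ee_rot: [-179.5, -0.2, -86.4]
force: [0.7, -0.6, 1.1]
gripper_width: 60.1
```

```bash
python3 - <<'E'
from plan import *
plan([(485,-274,205,-85,3)],60)
for n in('side','top'):
    f=grab(n,n+'1.png')
im=ld('side')['pixels'];cv2.imwrite('pics/s1z.png',cv2.resize(im[100:300,150:400],None,fx=3,fy=3)[:,:,::-1])
E
```

```text
t 2.6 at [ 479.  -282.1  142.4] [-179.5   -0.2  -86.4] F [ 0.7 -0.6  1.1] w 60.1
3 [[[0, 0, -0.5], [-3, -2, -21], 60], [[0, 0, -0.5], [-3, -2, -21], 60], [[0, 0, -0.5], [-3, -2, -21], 60]]
```

View pics/s1z.png

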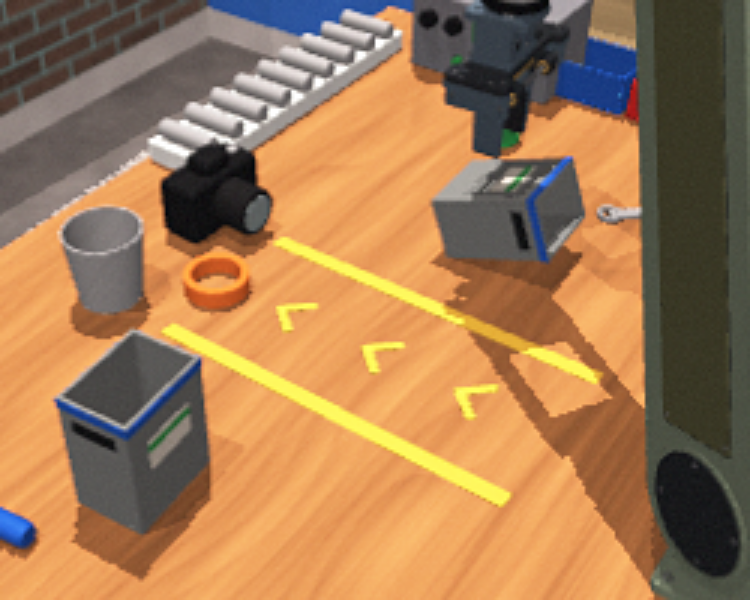

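Call:
servo_tool --plan '[[[0,0,-0.2],[0,-20,-30],60],[[0,0,-0.2],[-30,-20,-25],60],[[0,0,-0.2],[-58,-16,-6],60],[[0,0,0],[-60,-14,0],60],[[0,0,0],[-60,-14,0],60],[[0,0,0],[-60,-14,0],60],[[0,0,0],[-60,-14,0],60],[[0,0,0],[-60,-14,0],60],[[0,0,0],[-60,-14,0],60],[[0,0,0],[-60,-14,0],60]]'

```text
time_s: 3.95
ee_pos: [606.0, 240.1, 209.1]
ee_rot: [-178.7, -0.2, -86.5]
force: [1.6, -0.1, 0.2]
gripper_width: 60.3
```

```bash
python3 - <<'E'
from plan import *
plan([(626,273,200,-84.5,2),(626,273,120,-84.5,3),(496,261,133,-84.5,7)],60)
E
```

```text
t 3.95 at [606.  240.1 209.1] [-178.7   -0.2  -86.5] F [ 1.6 -0.1  0.2] w 60.3
12 [[[0, 0, -1.0], [-16, -11, 5], 60], [[0, 0, -1.0], [-16, -11, 5], 60], [[0, 0, -0.0], [0, 0, 27], 60], [[0, 0, -0.0], [0, 0, 27], 60], [[0, 0, -0.0], [0, 0, 27], 60], [[0, 0, -0.0], [0, 19, -2], 60], [[0, 0, -0.0], [0, 19, -2], 60], [[0, 0, -0.0], [0, 19, -2], 60], [[0, 0, -0.0], [0, 19, -2], 60], [[0, 0, -0.0], [0, 19, -2], 60], [[0, 0, -0.0], [0, 19, -2], 60], [[0, 0, -0.0], [0, 19, -2], 60]]
```

Call:
servo_tool --plan '[[[0,0,-1],[-26,-20,5],60],[[0,0,-1],[-6,-3,22],60],[[0,0,0],[0,0,32],60],[[0,0,0],[0,0,28],60],[[0,0,0],[0,22,0],60],[[0,0,0],[0,22,0],60],[[0,0,0],[0,21,-1],60],[[0,0,0],[0,21,-1],60],[[0,0,0],[0,21,-1],60],[[0,0,0],[0,21,-2],60]]'

```text
time_s: 5.2
ee_pos: [509.8, 273.2, 123.6]
ee_rot: [-177.4, 0.4, -84.1]
force: [-0.1, -0.2, -0.9]
gripper_width: 60.0
```

```bash
python3 - <<'E'
from plan import *
plan([])
for n in('side','top'):
    f=grab(n,n+'2.png')
im=ld('side')['pixels'];cv2.imwrite('pics/s2z.png',cv2.resize(im[100:300,150:400],None,fx=3,fy=3)[:,:,::-1])
E
```

```text
t 5.2 at [509.8 273.2 123.6] [-177.4    0.4  -84.1] F [-0.1 -0.2 -0.9] w 60.0
0 []
```

View pics/s2z.png

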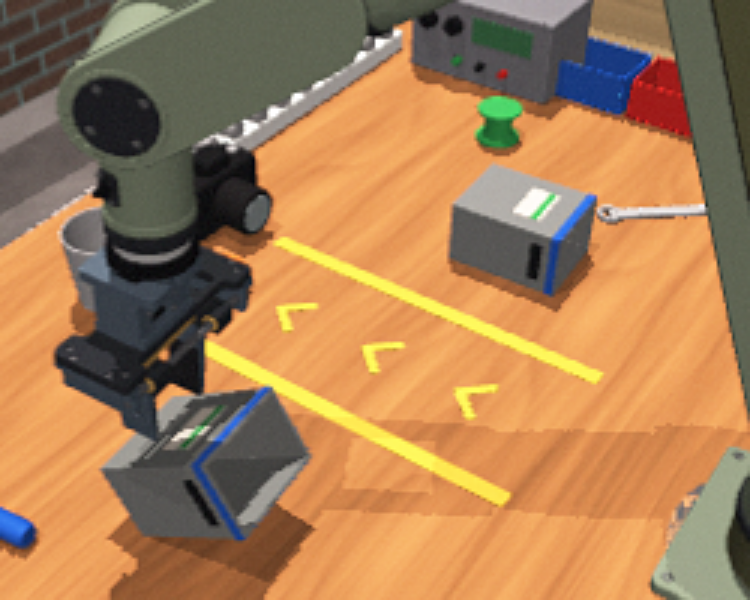

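View pics/top2.png

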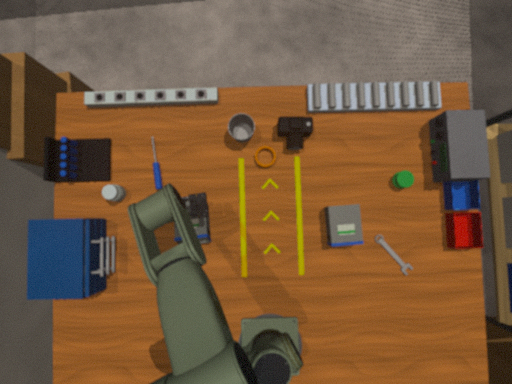

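```bash
python3 - <<'E'
from plan import *
t=ld('top');s=ld('side')
cv2.imwrite('pics/t2z.png',cv2.resize(t['pixels'][180:270,300:420],None,fx=6,fy=6,interpolation=cv2.INTER_CUBIC)[:,:,::-1])
cv2.imwrite('pics/s2y.png',cv2.resize(s['pixels'][145:215,290:365],None,fx=8,fy=8,interpolation=cv2.INTER_CUBIC)[:,:,::-1])
plan([(515,273,160,-84,1),(490,-385,160,0,11)],0)
E
```

```text
t 5.3 at [508.6 272.9 123.6] [-177.5    0.3  -84.1] F [ 0.9 -0.2 -0.9] w 59.7
12 [[[0, 0, -0.1], [1, -6, -36], 0], [[0, 0, -7.6], [59, 9, 0], 0], [[0, 0, -7.6], [58, 16, 0], 0], [[0, 0, -7.6], [55, 24, 0], 0], [[0, 0, -7.6], [51, 31, 0], 0], [[0, 0, -7.6], [47, 37, 0], 0], [[0, 0, -7.6], [41, 43, 0], 0], [[0, 0, -7.6], [35, 48, 0], 0], [[0, 0, -7.6], [28, 53, 0], 0], [[0, 0, -7.6], [21, 56, 0], 0], [[0, 0, -7.6], [14, 58, 0], 0], [[0, 0, -7.6], [6, 60, 0], 0]]
```

View pics/t2z.png

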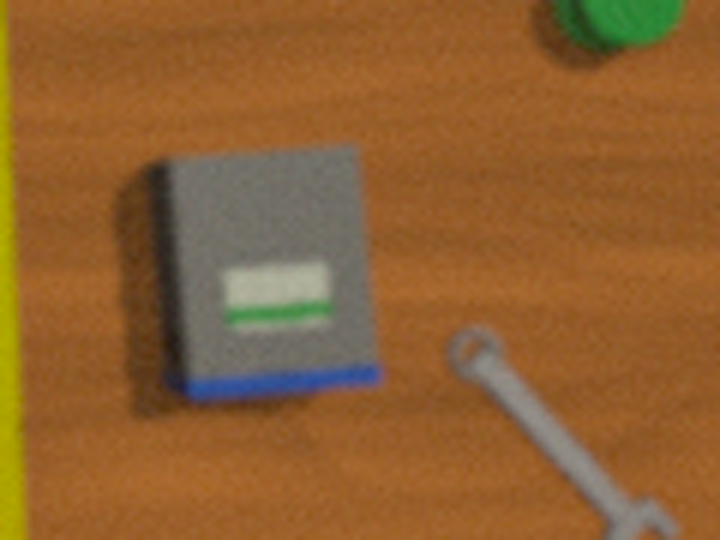

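View pics/s2y.png

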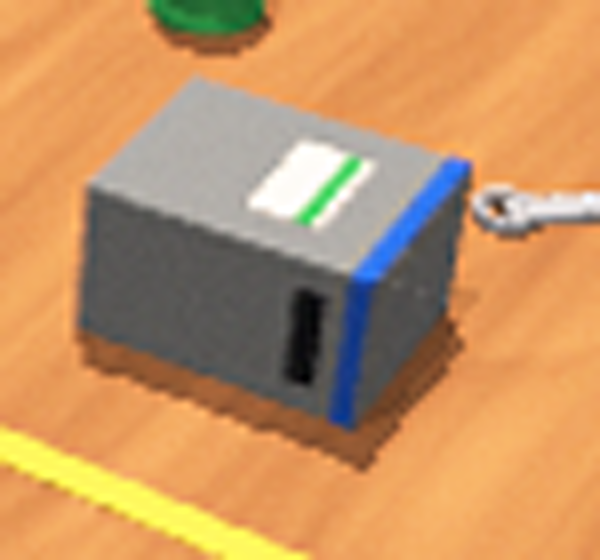

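```bash
cat >> h.py <<'E'
def rect(f,uv,z=80):
    P=onz(f,uv,z); print(P.round()[:,:2].tolist(),'c',P.mean(0).round()[:2],'len',np.linalg.norm(P-np.roll(P,-1,0),axis=1).round())
    a=(P[0]+P[1]-P[2]-P[3]); print('yaw',np.degrees(np.arctan2(a[1],a[0])).round(1)); return P
E
python3 - <<'E'
from h import *
t=ld('top');s=ld('side')
rect(t,np.array([(170,158),(360,148),(381,380),(188,393)])/6+[300,180])
S=lambda u,v:(290+u/8,145+v/8)
T=lambda u,v:(300+u/6,180+v/6)
for a,b in (((90,186),(170,158)),((358,279),(188,393)),((468,162),(381,380)),((200,78),(360,148))): print(tri(s,S(*a),t,T(*b)))
E
```

```text
[[499.0, -219.0], [501.0, -330.0], [367.0, -336.0], [363.0, -223.0]] c [ 432. -277.] len [111. 135. 112. 136.]
yaw 2.2
(array([ 498.47644478, -218.8991921 ,   78.28916818]), np.float64(0.21178078166269898))
(array([ 364.76586475, -221.74490006,   81.92258448]), np.float64(4.617199231594536))
(array([ 367.66364792, -335.30166018,   79.3552167 ]), np.float64(2.3282639182013596))
(array([ 502.40624136, -329.98840357,   77.45226223]), np.float64(2.56887650845008))
```

Call:
servo_tool --plan '[[[0,0,0],[0,-6,-38],0],[[0,0,-7.6],[59,9,0],0],[[0,0,-7.6],[58,16,0],0],[[0,0,-7.6],[55,24,0],0],[[0,0,-7.6],[51,31,0],0],[[0,0,-7.6],[47,37,0],0],[[0,0,-7.6],[41,43,0],0],[[0,0,-7.6],[35,48,0],0],[[0,0,-7.6],[28,53,0],0],[[0,0,-7.6],[21,56,0],0]]'

```text
time_s: 6.55
ee_pos: [516.7, -279.2, 160.0]
ee_rot: [-178.6, -3.5, -13.0]
force: [1.2, 0.2, -0.2]
gripper_width: 0.4
```

```bash
python3 - <<'E'
from plan import *
plan([(485,-380,140,0,3),(485,-380,25,0,3),(485,-355,25,0,1),(485,-295,25,0,4)],0)
E
```

```text
t 6.55 at [ 516.7 -279.2  160. ] [-178.6   -3.5  -13. ] F [ 1.2  0.2 -0.2] w 0.4
11 [[[0, 0, -4.3], [-3, 35, 7], 0], [[0, 0, -4.3], [-5, 35, 7], 0], [[0, 0, -4.3], [-8, 34, 7], 0], [[0, 0, -0.0], [0, 0, 38], 0], [[0, 0, -0.0], [0, 0, 38], 0], [[0, 0, -0.0], [0, 0, 38], 0], [[0, 0, -0.0], [0, -25, 0], 0], [[0, 0, -0.0], [0, -15, 0], 0], [[0, 0, -0.0], [0, -15, 0], 0], [[0, 0, -0.0], [0, -15, 0], 0], [[0, 0, -0.0], [0, -15, 0], 0]]
```

Call:
servo_tool --plan '[[[-1.4,-3.5,-4.3],[-3,52,7],0],[[0,0,-4.3],[-12,50,7],0],[[0,0,-4.3],[-4,2,18],0],[[0,0,0],[0,0,35],0],[[0,0,0],[0,0,35],0],[[0,0,0],[0,0,30],0],[[0,0,0],[0,-15,0],0],[[0,0,0],[0,-12,0],0],[[0,0,0],[0,-12,0],0],[[0,0,0],[0,0,0],0]]'

```text
time_s: 7.8
ee_pos: [487.2, -357.6, 26.0]
ee_rot: [179.1, -0.9, -0.1]
force: [-0.3, -0.4, -0.3]
gripper_width: 0.5
```

```bash
python3 - <<'E'
from plan import *
plan([])
f=grab('side','side3.png')
cv2.imwrite('pics/s3z.png',cv2.resize(f['pixels'][130:240,230:400],None,fx=4.5,fy=4.5,interpolation=cv2.INTER_CUBIC)[:,:,::-1])
E
```

```text
t 7.8 at [ 487.2 -357.6   26. ] [ 1.791e+02 -9.000e-01 -1.000e-01] F [-0.3 -0.4 -0.3] w 0.5
0 []
```

View pics/s3z.png

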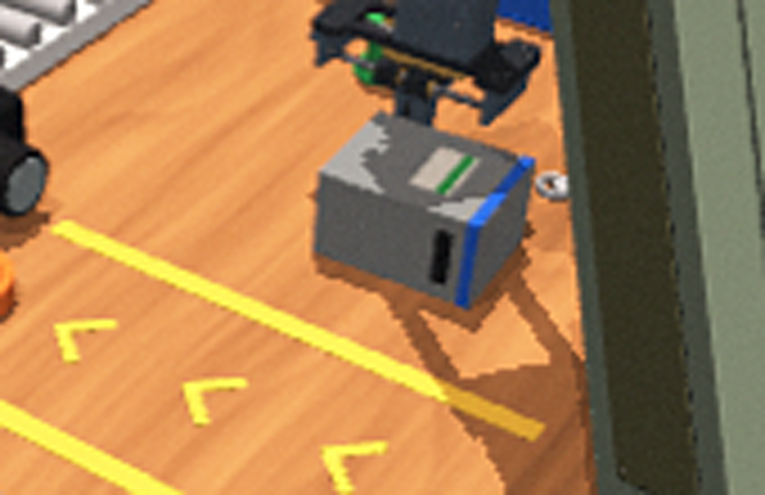

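Call:
servo_tool --plan '[[[0,0,0],[0,-9,0],0],[[0,0,0],[0,-8,0],0],[[0,0,0],[0,-8,0],0],[[0,0,0],[0,-8,0],0],[[0,0,0],[0,-8,0],0],[[0,0,0],[0,-8,0],0],[[0,0,0],[0,-8,0],0],[[0,0,0],[0,-8,0],0],[[0,0,0],[0,-8,0],0],[[0,0,0],[0,0,0],0]]'

```text
time_s: 9.1
ee_pos: [490.8, -283.4, 26.9]
ee_rot: [178.6, -1.4, -0.1]
force: [1.5, -0.9, 0.1]
gripper_width: 0.5
```

```bash
python3 - <<'E'
from plan import *
plan([])
f=grab('side','side4.png')
cv2.imwrite('pics/s4z.png',cv2.resize(f['pixels'][130:240,230:400],None,fx=4.5,fy=4.5,interpolation=cv2.INTER_CUBIC)[:,:,::-1])
f=grab('top','top4.png')
cv2.imwrite('pics/t4z.png',cv2.resize(f['pixels'][150:290,130:430],None,fx=2.6,fy=2.6,interpolation=cv2.INTER_CUBIC)[:,:,::-1])
E
```

```text
t 9.1 at [ 490.8 -283.4   26.9] [ 1.786e+02 -1.400e+00 -1.000e-01] F [ 1.5 -0.9  0.1] w 0.5
0 []
```

View pics/s4z.png

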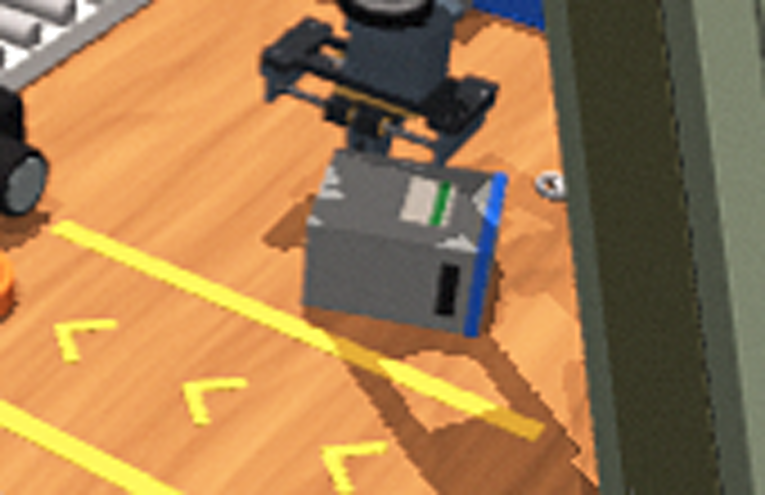

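View pics/t4z.png

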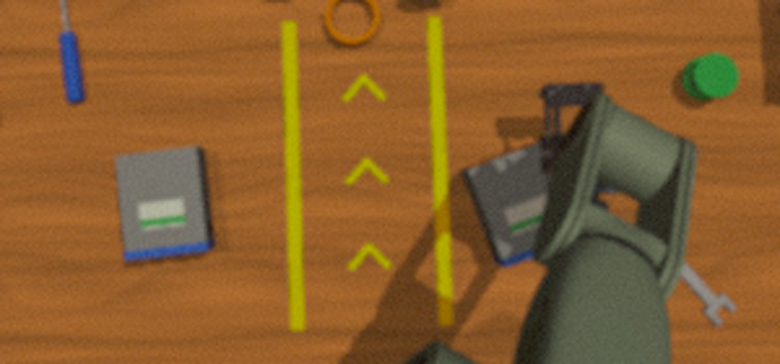

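```bash
python3 - <<'E'
from plan import *
t=ld('top')
Z=lambda L:np.array(L)/2.6+[130,150]
P=onz(t,Z([(466,174),(502,263),(548,147)]),80);print(P.round())
rect(t,Z([(116,156),(199,148),(211,244),(126,256)]))
plan([(490,-305,27,0,1),(490,-305,130,0,3),(390,-130,130,0,4)],0)
E
```

```text
[[ 464. -150.   80.]
 [ 344. -194.   80.]
 [ 497. -262.   80.]]
[[500.0, 319.0], [508.0, 207.0], [380.0, 193.0], [367.0, 307.0]] c [439. 256.] len [112. 129. 114. 134.]
yaw 5.7
t 9.2 at [ 490.4 -283.6   26.6] [ 1.786e+02 -1.300e+00 -1.000e-01] F [ 0.4 -0.6  0. ] w 0.1
8 [[[0, 0, -0.1], [0, 21, 0], 0], [[0, 0, -0.0], [0, 0, -34], 0], [[0, 0, -0.0], [0, 0, -34], 0], [[0, 0, -0.0], [0, 0, -34], 0], [[0, 0, -0.0], [-25, -44, 0], 0], [[0, 0, -0.0], [-25, -44, 0], 0], [[0, 0, -0.0], [-25, -44, 0], 0], [[0, 0, -0.0], [-25, -44, 0], 0]]
```

Call:
servo_tool --plan '[[[1.4,-1.4,0],[0,15,0],0],[[0,0,0],[0,6,-45],0],[[0,0,0],[0,0,-45],0],[[0,0,0],[-30,-35,0],0],[[0,0,0],[-35,-45,0],0],[[0,0,0],[-35,-45,0],0],[[0,0,0],[-30,-40,0],0],[[0,0,0],[0,0,20],0],[[0,0,0],[0,0,40],0],[[0,0,0],[0,0,30],0]]'

```text
time_s: 10.45
ee_pos: [346.5, -128.9, 28.2]
ee_rot: [-179.1, 1.1, -0.4]
force: [0.6, 0.0, -0.9]
gripper_width: 0.5
```

```bash
python3 - <<'E'
from plan import *
plan([(360,-200,26,0,10)],0)
E
```

```text
t 10.45 at [ 346.5 -128.9   28.2] [-179.1    1.1   -0.4] F [ 0.6  0.  -0.9] w 0.5
10 [[[0, 0, -0.0], [1, 7, 0], 0], [[0, 0, -0.0], [1, 7, 0], 0], [[0, 0, -0.0], [1, 7, 0], 0], [[0, 0, -0.0], [1, 7, 0], 0], [[0, 0, -0.0], [1, 7, 0], 0], [[0, 0, -0.0], [1, 7, 0], 0], [[0, 0, -0.0], [1, 7, 0], 0], [[0, 0, -0.0], [1, 7, 0], 0], [[0, 0, -0.0], [1, 7, 0], 0], [[0, 0, -0.0], [1, 7, 0], 0]]
```

Call:
servo_tool --plan '[[[0,0,0],[7,12,0],0],[[0,0,0],[7,14,0],0],[[0,0,0],[0,10,0],0],[[0,0,0],[0,9,0],0],[[0,0,0],[0,9,0],0],[[0,0,0],[0,9,0],0],[[0,0,0],[0,9,0],0],[[0,0,0],[0,9,0],0],[[0,0,0],[0,9,0],0],[[0,0,0],[0,9,0],0]]'

```text
time_s: 11.7
ee_pos: [358.0, -233.5, 27.1]
ee_rot: [-178.9, 1.4, -0.5]
force: [-0.8, 2.4, 1.5]
gripper_width: 0.0
```

```bash
python3 - <<'E'
from plan import *
plan([])
f=grab('side','side5.png')
cv2.imwrite('pics/s5z.png',cv2.resize(f['pixels'][130:240,230:400],None,fx=4.5,fy=4.5,interpolation=cv2.INTER_CUBIC)[:,:,::-1])
f=grab('top','top5.png')
cv2.imwrite('pics/t5z.png',cv2.resize(f['pixels'][150:290,130:430],None,fx=2.6,fy=2.6,interpolation=cv2.INTER_CUBIC)[:,:,::-1])
E
```

```text
t 11.7 at [ 358.  -233.5   27.1] [-178.9    1.4   -0.5] F [-0.8  2.4  1.5] w 0.0
0 []
```

View pics/s5z.png

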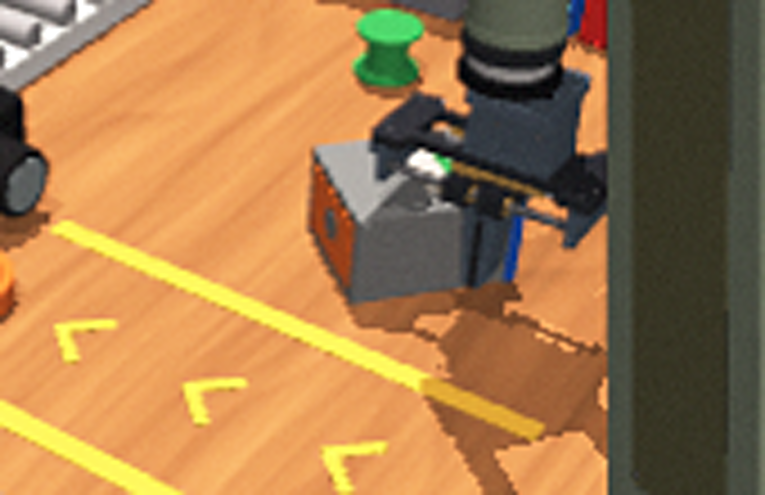

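View pics/t5z.png

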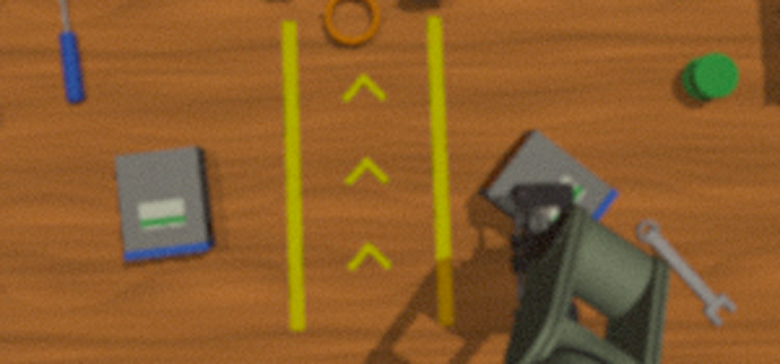

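```bash
python3 - <<'E'
from plan import *
t=ld('top')
Z=lambda L:np.array(L)/2.6+[130,150]
P=onz(t,Z([(485,195),(533,130),(617,192)]),80);print(P.round(), 'c',(P[0]+P[2])/2)
print(onz(t,Z([(638,232),(648,222)]),5).round())
S=lambda u,v:(230+u/4.5,130+v/4.5)
s=ld('side');print(onz(s,[S(314,147),S(366,222)],80))
plan([(358,-215,27,0,1),(358,-215,125,0,2),(470,-365,125,0,4)],0)
E
```

```text
[[ 435. -175.   80.]
 [ 520. -243.   80.]
 [ 434. -352.   80.]] c [ 434.23340414 -263.49018021   80.        ]
[[ 374. -403.    5.]
 [ 388. -418.    5.]]
[[ 520.24193662 -244.98059802   80.        ]
 [ 434.27399802 -178.47020333   80.        ]]
t 11.8 at [ 358.3 -234.2   27.1] [-179.     1.4   -0.5] F [-1.   0.4  1.1] w 0.1
7 [[[0, 0, -0.5], [0, -19, 0], 0], [[0, 0, -0.0], [0, 0, -49], 0], [[0, 0, -0.0], [0, 0, -49], 0], [[0, 0, -0.0], [28, 38, 0], 0], [[0, 0, -0.0], [28, 38, 0], 0], [[0, 0, -0.0], [28, 38, 0], 0], [[0, 0, -0.0], [28, 38, 0], 0]]
```

Call:
servo_tool --plan '[[[0,0,0],[0,-12,0],0],[[1,1.4,0],[0,-6,-50],0],[[0,0,0],[0,0,-50],0],[[0,0,0],[20,24,0],0],[[0,0,0],[28,38,0],0],[[0,0,0],[28,36,0],0],[[0,0,0],[24,30,0],0],[[0,0,0],[14,14,0],0],[[0,0,0],[0,0,0],0],[[0,0,0],[0,0,0],0]]'

```text
time_s: 13.05
ee_pos: [478.0, -358.1, 125.9]
ee_rot: [-178.1, -0.3, -0.2]
force: [-0.8, -0.0, -0.4]
gripper_width: 0.4
```

```bash
python3 - <<'E'
from plan import *
plan([(480,-365,127,0,1),(480,-365,27,0,3),(473,-357,27,0,1),(428,-320,27,0,5)],0)
E
```

```text
t 13.05 at [ 478.  -358.1  125.9] [-178.1   -0.3   -0.2] F [-0.8 -0.  -0.4] w 0.4
10 [[[0, 0, -0.2], [2, 7, -1], 0], [[0, 0, -0.0], [0, 0, 33], 0], [[0, 0, -0.0], [0, 0, 33], 0], [[0, 0, -0.0], [0, 0, 33], 0], [[0, 0, -0.0], [-7, -8, 0], 0], [[0, 0, -0.0], [-9, -7, 0], 0], [[0, 0, -0.0], [-9, -7, 0], 0], [[0, 0, -0.0], [-9, -7, 0], 0], [[0, 0, -0.0], [-9, -7, 0], 0], [[0, 0, -0.0], [-9, -7, 0], 0]]
```

Call:
servo_tool --plan '[[[-1.9,0,0],[2,6,25],0],[[0,0,0],[0,0,38],0],[[0,0,0],[0,0,35],0],[[0,0,0],[-7,-6,0],0],[[0,0,0],[-9,-7,0],0],[[0,0,0],[-9,-7,0],0],[[0,0,0],[-9,-7,0],0],[[0,0,0],[-9,-7,0],0],[[0,0,0],[-9,-8,0],0],[[0,0,0],[-8,-9,0],0]]'

```text
time_s: 14.3
ee_pos: [417.2, -307.9, 32.6]
ee_rot: [179.4, -0.9, -0.0]
force: [0.3, -1.8, -0.6]
gripper_width: 0.3
```

```bash
python3 - <<'E'
from plan import *
plan([])
f=grab('side','side6.png')
cv2.imwrite('pics/s6z.png',cv2.resize(f['pixels'][130:240,230:400],None,fx=4.5,fy=4.5,interpolation=cv2.INTER_CUBIC)[:,:,::-1])
E
```

```text
t 14.3 at [ 417.2 -307.9   32.6] [179.4  -0.9  -0. ] F [ 0.3 -1.8 -0.6] w 0.3
0 []
```

View pics/s6z.png

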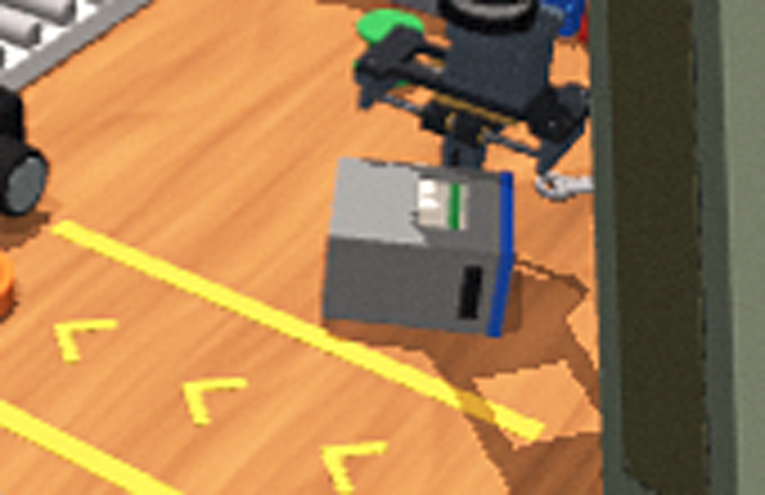

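```bash
python3 - <<'E'
from plan import *
s=ld('side')
S=lambda L:np.array(L)/4.5+[230,130]
rect(s,S([(332,237),(342,158),(512,175),(500,254)]))
plan([])
E
```

```text
[[446.0, -147.0], [494.0, -244.0], [372.0, -302.0], [333.0, -201.0]] c [ 411. -224.] len [109. 135. 108. 125.]
yaw 25.7
t 14.35 at [ 415.6 -306.2   32.3] [179.6  -0.7  -0. ] F [-0.5 -0.4  1.4] w 0.4
0 []
```

Call:
servo_tool --plan '[[[0,0,0],[0,25,0],0],[[0,0,0],[3,18,3],70],[[0,0,0],[3,0,2],70],[[0,0,0],[0,0,0],70],[[0,0,0],[0,0,0],70],[[0,0,0],[0,0,0],70],[[0,0,0],[0,-8,0],70],[[0,0,0],[0,-12,0],70],[[0,0,0],[0,-12,0],70],[[0,0,0],[0,-12,0],70]]'

```text
time_s: 15.6
ee_pos: [420.5, -299.4, 26.5]
ee_rot: [179.9, -0.5, 0.0]
force: [-0.7, -1.5, -0.2]
gripper_width: 70.3
```

```bash
python3 - <<'E'
from plan import *
plan([])
f=grab('side','side7.png')
cv2.imwrite('pics/s7z.png',cv2.resize(f['pixels'][130:240,230:400],None,fx=4.5,fy=4.5,interpolation=cv2.INTER_CUBIC)[:,:,::-1])
E
```

```text
t 15.6 at [ 420.5 -299.4   26.5] [179.9  -0.5   0. ] F [-0.7 -1.5 -0.2] w 70.3
0 []
```

View pics/s7z.png

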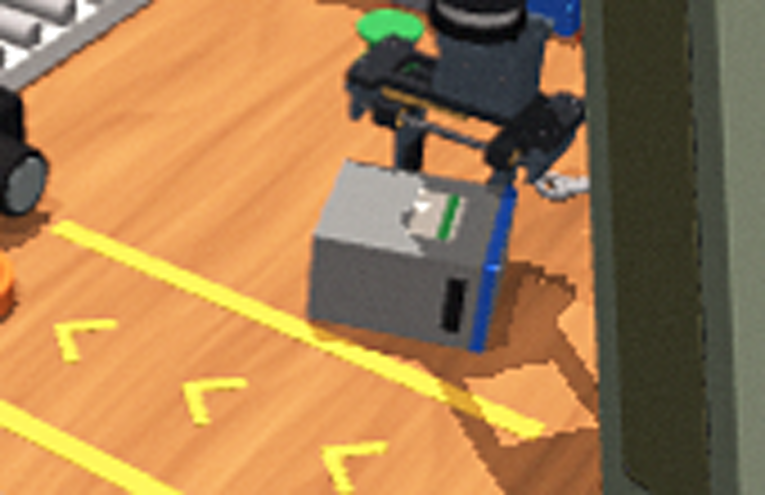

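Working: the mouth end is being swung round. Continue the flat push.

Call:
servo_tool --plan '[[[0,0,0],[0,-12,0],70],[[0,0,0],[0,-13,0],70],[[0,0,0],[0,-13,0],70],[[0,0,0],[0,-13,0],70],[[0,0,0],[0,-13,0],70],[[0,0,0],[0,-13,0],70],[[0,0,0],[0,-13,0],70],[[0,0,0],[0,-13,0],70],[[0,0,0],[0,-13,0],70],[[0,0,0],[0,-10,0],70]]'

```text
time_s: 16.9
ee_pos: [420.5, -163.7, 26.6]
ee_rot: [179.9, -0.6, 0.0]
force: [0.4, -2.5, -0.5]
gripper_width: 69.8
```

```bash
python3 - <<'E'
from plan import *
plan([])
f=grab('side','side8.png')
cv2.imwrite('pics/s8z.png',cv2.resize(f['pixels'][130:260,230:400],None,fx=4.5,fy=4.5,interpolation=cv2.INTER_CUBIC)[:,:,::-1])
E
```

```text
t 16.9 at [ 420.5 -163.7   26.6] [179.9  -0.6   0. ] F [ 0.4 -2.5 -0.5] w 69.8
0 []
```

View pics/s8z.png

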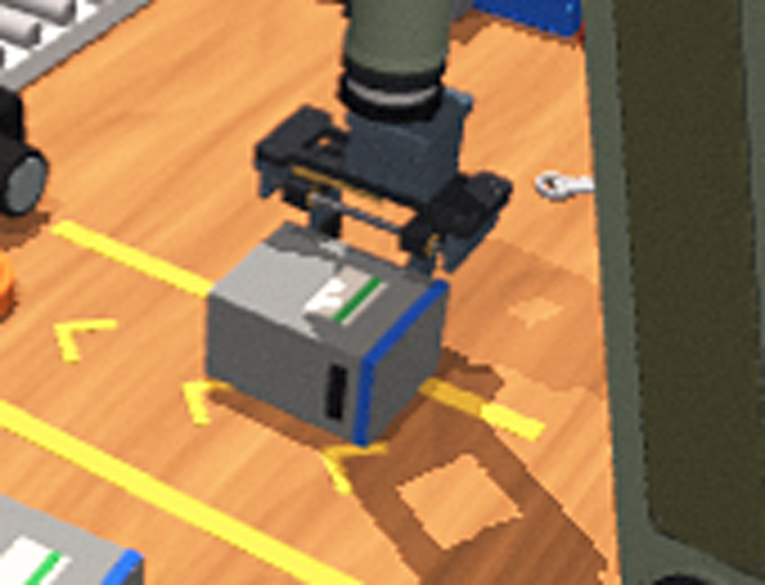

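Call:
servo_tool --plan '[[[0,0,0],[0,-10,0],70],[[0,0,0],[0,-10,0],70],[[0,0,0],[0,-10,0],70],[[0,0,0],[0,-9,0],70],[[0,0,0],[0,-9,0],70],[[0,0,0],[0,-8,0],70],[[0,0,0],[0,-7,0],70],[[0,0,0],[0,-6,0],70],[[0,0,0],[0,-2,0],70],[[0,0,0],[0,0,0],70]]'

```text
time_s: 18.2
ee_pos: [420.1, -86.7, 26.5]
ee_rot: [179.9, -0.5, 0.0]
force: [-0.0, -3.2, 0.3]
gripper_width: 70.1
```

Call:
servo_tool --plan '[[[0,0,0],[0,25,0],70],[[0,0,0],[0,30,-10],70],[[0,0,0],[0,30,-50],70],[[0,0,0],[0,50,-50],70],[[0,0,0],[0,50,-50],70],[[0,0,0],[0,55,0],70],[[0,0,0],[0,55,0],70],[[0,0,0],[0,50,0],70],[[0,0,0],[0,30,0],70],[[0,0,0],[0,0,0],70]]'

```text
time_s: 19.45
ee_pos: [416.7, -457.4, 175.9]
ee_rot: [-179.3, -0.3, -0.2]
force: [-0.3, 0.4, -1.1]
gripper_width: 70.3
```

```bash
python3 - <<'E'
from plan import *
plan([])
f=grab('side','side9.png')
f=grab('top','top9.png')
cv2.imwrite('pics/t9z.png',cv2.resize(f['pixels'][150:290,130:430],None,fx=2.6,fy=2.6,interpolation=cv2.INTER_CUBIC)[:,:,::-1])
cv2.imwrite('pics/t9y.png',cv2.resize(f['pixels'][170:280,230:310],None,fx=5,fy=5,interpolation=cv2.INTER_CUBIC)[:,:,::-1])
E
```

```text
t 19.45 at [ 416.7 -457.4  175.9] [-179.3   -0.3   -0.2] F [-0.3  0.4 -1.1] w 70.3
0 []
```

View pics/t9z.png

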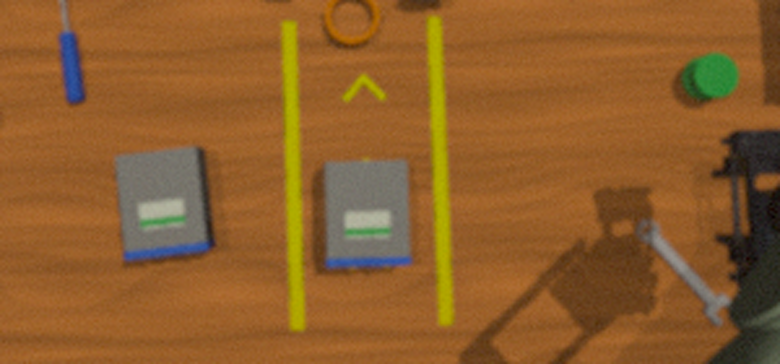

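View pics/t9y.png

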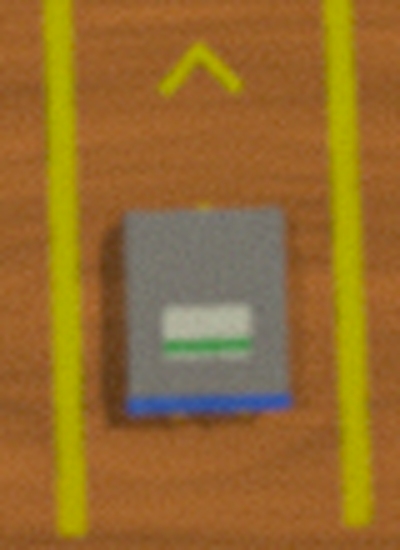

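View pics/side9.png

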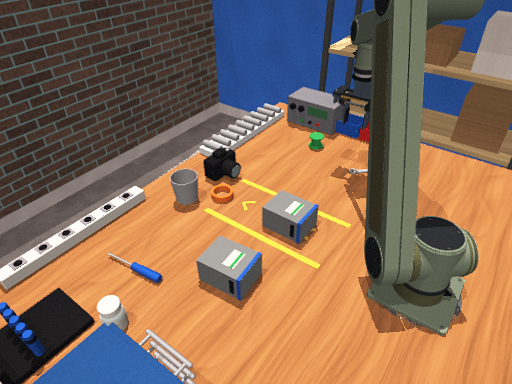

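```bash
python3 - <<'E'
from plan import *
t=ld('top')
Z=lambda L:np.array(L)/5+[230,170]
rect(t,Z([(125,212),(284,209),(291,407),(128,413)]))
hsv=cv2.cvtColor(t['pixels'],cv2.COLOR_RGB2HSV)
m=cv2.inRange(hsv,(24,150,120),(34,255,255))
n,l,st,c=cv2.connectedComponentsWithStats(m)
for i in range(1,n):
    if st[i,4]>300: print(onz(t,cv2.boxPoints(cv2.minAreaRect(cv2.findContours((l==i).astype('uint8'),0,1)[0][0]))).round()[:,:2].tolist())
a=cv2.imread('pics/top0.png').astype(int);b=cv2.imread('pics/top9.png').astype(int)
for nm,(x0,y0,x1,y1) in dict(driver=(145,130,165,195),jar=(98,180,128,205),bucket=(222,110,258,145),cam=(272,112,316,152),tape=(250,145,280,170),spool=(388,168,416,192),wrench=(372,232,412,276)).items():
    print(nm,np.abs(a-b)[y0:y1,x0:x1].mean().round(1))
env.job_done()
E
```

```text
[[484.0, 38.0], [483.0, -73.0], [347.0, -73.0], [346.0, 40.0]] c [415. -17.] len [111. 137. 113. 139.]
yaw -0.3
[[693.0, -111.0], [693.0, -133.0], [255.0, -135.0], [255.0, -114.0]]
[[691.0, 99.0], [691.0, 77.0], [253.0, 75.0], [253.0, 96.0]]
driver 4.0
jar 3.9
bucket 3.9
cam 4.6
tape 4.3
spool 4.0
wrench 13.5
the job is handed in; nothing more can be done
```

The job is done and handed in. The stamped bin lies in the dispatch lane and the plain bin lies outside it, both on their sides with their undersides facing away from the robot.

I tipped both bins towards the robot. Neither camera could see an underside that faces away. So I turned the lying right-hand bin with closed fingertips until the side camera showed the orange stamp with its grey dot. I then squared it up and pushed it flat into the lane.

- **Stamped bin:** its footprint is x 346–484, y −73 to 40, with yaw about 0°. The stripes' inner edges are at about y −113 and 76, so there is roughly 36–40 mm clear on each side. The lane runs x 254–692.
- **Plain bin:** it lies about 95 mm outside the left stripe and has not been moved since it was tipped. I never saw its underside, so that it is plain is inferred from the stamp being on the other bin.
- **Other objects:** comparing the first and last top pictures, the driver, jar, bucket, camera, tape and spool show no change beyond image noise. The wrench area differed more (13.5 against about 4). In the last picture the arm and its shadow were over the wrench, and its ring was still within about 1–2 pixels of where it began. I take the difference to be the shadow.
- **Time:** the arm finished at about 19.5 s of the 58 s allowed and was clear of everything.

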